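# Unlock the desktop safe with its key

## Task

Take the red-headed key out of the wooden stand, put it into the lock on top of the grey desktop safe, feeling gently for the keyway rather than forcing it, push it fully home and turn it clockwise until the bolt lets go and the blue drawer springs open. Leave the key in the lock, let go of it, and leave the black-headed key and the other things on the desk as they stand.

Things in the scene. Friction and masses are not known exactly. Their poses are not given: they have to be found in the camera images.
- key_grip (a point): Centre of the red head of the key that fits: a block 34 mm wide (key x), 10 mm thick (key y), 40 mm high (key z), to be pinched across its thickness. The key is 92 mm long, 70 g, and at the start stands upright in one of the stand's two slots, head up (z of the key points up); which slot varies. Below the head a round neck of 6 mm diameter runs 31 mm down to the blade.
- key_tip (a point): Middle of the lower end of the red key's blade, 72 mm straight below key_grip. The blade is a plain flat double-sided bit 26 mm wide (key x), 5 mm thick (key y), 21 mm high; the key works equally well turned by half a turn about its length.
- spare_key_grip (a point): Centre of the black head of the other key, same shape and size, 72 mm from its neighbour in the other slot of the stand, the two blades in line. It is to be left alone.
- stand: Fixed wooden key stand, 140 mm (x) by 60 mm (y) by 32 mm high, origin at the centre of its underside; two slots 26 mm deep, 36 mm either side of its centre along its x, long side along its x, with about 1 mm of play round the blades. Keys are drawn straight up.
- safe: Fixed grey steel desktop safe, 250 mm (x) by 280 mm (y) by 130 mm high, origin at the centre of its underside. Its front with the blue drawer faces its -x. The lock is in its top.
- lock_mouth (a point): Point on the lock's vertical axis level with the upper face of the brass keyway plate, 130 mm above the desk, inside a steel collar (36 mm inner, 62 mm outer diameter) standing 6 mm above it. Axes as the safe's. The fixed plate, 8 mm thick, sits askew: its keyway, 28.5 by 7.1 mm and centred on the axis, points 0.35 to 1.45 rad anticlockwise (from above) of the safe's x, different each time, not shown here.
- lock_floor (a point): Floor of the lock, 32 mm below lock_mouth on its axis, where the key tip stands when fully home; 4 to 8 N of push feels the way in; over 60 N at the blade (a hard knock, or 0.7 N m of twist on the wedged or stopped key) is forcing it. Below the plate a cam has a like slot in line with the keyway. Only with the tip here is the blade below the plate, free to turn with the cam.
- cam (a joint): Turn of the lock's cam by the key, rad: 0 locked (in line with the keyway), growing clockwise seen from above to the stop at 1.15. It takes 0.1 to 0.2 N m after about 0.1 rad of play and stays where it is left. The hidden bolt lets go at about 0.7.
- drawer (a joint): Travel of the blue drawer out of the safe's front, in m: 0 shut and bolted, 0.06 fully sprung open. A spring opens it by itself, in under a second, once the bolt is drawn.
- mug_rim (a point): Centre of the rim of a loose blue mug, 80 mm across, 90 mm high. Bystander.
- mouse: Loose white computer mouse, 105 by 60 by 30 mm, origin under its centre. Bystander.
- stapler: Loose orange and black stapler, 130 by 34 by 46 mm, origin under its centre. Bystander.
- pen_pot: Loose dark pen pot, 76 mm across, 100 mm high, pens to 150 mm, origin under its centre. Bystander.

How it is judged:
On the way, in this order (a step that is already met when the one before it is completed fails the run):
1. the red key is fully home in the lock, the drawer still shut (z of key_tip in the frame of lock_mouth below -0.0285 m and horizontal distance between key_tip and lock_mouth below 0.005 m and angle between key_tip's own z axis and vertical below 0.2 rad and value of joint drawer below 0.01 m), for 0.1 s.
2. the bolt is released and the drawer has sprung open (z of key_tip in the frame of lock_mouth below -0.0285 m and horizontal distance between key_tip and lock_mouth below 0.005 m and angle between key_tip's own z axis and vertical below 0.2 rad and value of joint drawer above 0.03 m), for 0.1 s.
At the end, for the whole second after the job is handed in: The drawer is open by more than 45 mm, and the red key is left in the lock: its tip at least 28.5 mm below the lock's mouth and within 5 mm of its axis, tilted less than 0.2 rad, at rest and released (z of key_tip in the frame of lock_mouth below -0.0285 m and horizontal distance between key_tip and lock_mouth below 0.005 m and angle between key_tip's own z axis and vertical below 0.2 rad and value of joint drawer above 0.045 m and linear speed of key below 0.02 m/s); the robot touches nothing.
It fails at once if the key is forced against the safe with more than 60 N (contact force between key and safe above 60 N).
It fails at once if the black-headed key is moved by more than 20 mm (distance of spare_key_grip from where it was at the start of the episode above 0.02 m).
It fails at once if a bystander (mug, mouse, stapler, pen pot) is moved by more than 30 mm (distance of any of mug_rim, mouse, stapler, pen_pot from where it was at the start of the episode above 0.03 m).
It also fails if it takes over 72 s, if anything falls off the work surface, if the arm or the gripper's body presses on something with over 40 N, if the wrist force passes 120 N, or if a joint passes its speed limit or range.

## Robot

A 6-joint arm with a two-finger parallel gripper is mounted at the origin on the work surface. World frame = base frame: x ahead of the robot, y to its left, z up, the work surface at z = 0. Lengths are in m, angles in rad, forces in N, time in s.
With the tool pointing down it reaches from about 0.275 to 1 m from the base axis. Payload 8.4 kg.
Tool frame: the origin (TCP) lies between the finger pads; the fingertips stand 8 mm ahead of it and the grasp point (between the pads) lies 11 mm behind it; x points along the fingers, y is the direction in which the jaws open and shut, and the axes are right-handed (so a half turn about x gives the same grasp; the last joint's range is limited). The gripper opens to 85 mm and grips with 20 to 120 N. Pads are 22 mm wide; open, the fingers measure 114 mm over their backs; the gripper's body (76 mm by 85 mm) begins 54 mm behind the grasp point. The pads swing forward as they close: fully open they stand 13 mm farther back than shut.
Start: joints at [-1.263, 0.353, 1.633, -0, 1.155, -0.002], TCP at [0.191, -0.595, 0.239] pointing down, gripper open.
Joint ranges: [-2.63, 2.63], [-0.92, 2.1], [0.06, 2.66], [-1.3, 4.44], [0, 2.69], [-3.02, 3.02]. Speed limits (rad/s): [2.22, 2.22, 2.79, 3.14, 3.14, 3.14].

## Interface

Orientations are given as a 3x3 rotation matrix whose columns are the frame's x, y, z axes.
In Python, from station import ctrl, optics, hand_in gives the robot as it stands.
- The arm moves only by the tool drive_tool, never from a script. Its argument "commands" is one flat list of numbers, 5 for each row, row after row: the opening, from -1 (shut) to 1 (fully open), then the shift along the tool's x, y, z each as a share of 0.25 m, from -1 to 1, then the turn about the tool's x as a share of 180 degrees, from -1 to 1. In form: [gripper, tx, ty, tz, twist, gripper, tx, ty, tz, twist, ...]. A call has 1 to 12 rows; each row shifts and turns the commanded pose from where the row before left it, along the tool's axes as they then stand; what a row does not reach is not made up. A row lasts 1/10 s, in which the tool goes at most 50 mm and 8.59 degrees, less where a joint would pass 70% of its speed; a pose out of reach is approached as far as the arm can. A call with a number of a shift or a turn outside -1 to 1 is refused whole. A call with a gripper value outside its range is refused whole. The fingers move at their own pace and stop on an object; the grip force is fixed at half the most. Time passes only in rows, so rows that do not move let the fingers close. It gives the time, the measured TCP pose, the force and the opening at its end, in the units of the state.
- ctrl.get_obs(): the state, without advancing time (a new reading comes with each control period).
- optics.grab_frame(name): name is "scene" or "top"; returns (picture, depth): 480x640x3 uint8, red, green, blue; 480x640 float32, m along the optical axis (not along the pixel's ray), 0 where there is no reading.
- optics.camera_model(name): a dict with "fx", "fy", "cx", "cy" (pixels), "R" (3x3) and "t" (3): a world point X has camera coordinates R X + t. Camera axes: x right, y down, z forward; pixel columns grow to the right and rows downward; lengths in m; the calibration is good to about 2 mm. A picture is of the moment at which its call begins. camera_model takes no time and is no camera call.
- hand_in(): hands the job in, once; it reports no verdict.
The state is a dict: "t": time; "qpos": joint angles; "joint_velocities": joint speeds; "effort": joint torques, N m; "ee_pos": TCP position; "eef_rot": TCP orientation; "force": force on the tool from outside, world axes, zero at the start; "wrist_torque": the same for the moment, N m; "gripper_width": opening from 0.0 (shut) to 1.0 (fully open).
Only numpy, scipy, OpenCV 4.12 (cv2) and the standard library are available. Lean on these libraries where they do the work, as an engineer would, in place of code of your own. Each camera call takes 0.05 s, during which the arm holds its last target. There are 200 camera calls.

## Working session

There is one attempt and no reset: what is moved stays moved. The work goes in short steps, Python scripts to look and compute and a tool call to move; the robot and the scene stay as the last step left them, time stands still between calls to the robot, and variables do not carry over. Pictures are saved under pics/ and viewed, about 8 in all and at most 12, crops included, and the job is handed in when it is done.

Besides the shell and the picture viewer there is one more tool, called after "Call:" as name(argument=value, ...) on one line, values as JSON. drive_tool: Moves the arm, as the interface text tells. Its arguments: {"type":"object","properties":{"commands":{"type":"array"}},"required":["commands"]}

```bash
mkdir -p pics
cat > h.py <<'E'
import numpy as np, cv2
from station import ctrl, optics
def grab(n,save=None):
    p,d=optics.grab_frame(n); m=optics.camera_model(n)
    if save: cv2.imwrite('pics/'+save,p[:,:,::-1])
    R=np.array(m['R']);t=np.array(m['t'])
    v,u=np.mgrid[:480,:640]
    c=np.stack([(u-m['cx'])/m['fx']*d,(v-m['cy'])/m['fy']*d,d],-1)
    X=(c-t)@R
    return p,d,X
E
python3 - <<'E'
from h import *
np.set_printoptions(precision=4,suppress=True)
o=ctrl.get_obs();print(o)
for n in('scene','top'):
    p,d,X=grab(n,n+'0.png'); np.savez(n+'0.npz',p=p,d=d,X=X)
    m=optics.camera_model(n);print(n,m['fx'],-np.array(m['R']).T@np.array(m['t']))
    r,g,b=[p[:,:,i].astype(int) for i in range(3)]
    k=(r>110)&(g<70)&(b<70)&(d>0)
    print(k.sum(),np.median(X[k],0),X[k].min(0),X[k].max(0),np.argwhere(k).mean(0))
E
```

```text
{'t': 0.0, 'qpos': array([-1.2634,  0.3537,  1.6341,  0.    ,  1.1552, -0.0024]), 'joint_velocities': array([-0.0023, -0.0009, -0.    ,  0.0005,  0.0001,  0.0009]), 'effort': array([ -0.001 , -60.5257, -34.2062,   0.    ,   0.0096,   0.0001]), 'ee_pos': array([ 0.1904, -0.5948,  0.2385]), 'eef_rot': array([[-0.0004,  0.3048, -0.9524],
       [ 0.0014, -0.9524, -0.3048],
       [-1.    , -0.0014, -0.    ]]), 'force': array([ 0.2927,  0.5396, -0.6498]), 'wrist_torque': array([0.0281, 0.0012, 0.0254]), 'gripper_width': 0.9994234940023623}
scene 497.9298043822022 [1.0671 0.5572 1.1085]
2585 [-1.1391  0.0066 -0.3805] [-1.2932 -1.7498 -0.6525] [0.9537 0.8496 0.1023] [124.5327 410.7068]
top 484.3604186799527 [0.2981 0.0958 1.3784]
60409 [0.5448 0.0127 0.0001] [-0.0211 -0.887  -0.0139] [0.956  0.9964 0.7095] [272.5782 322.9654]
```

View pics/top0.png

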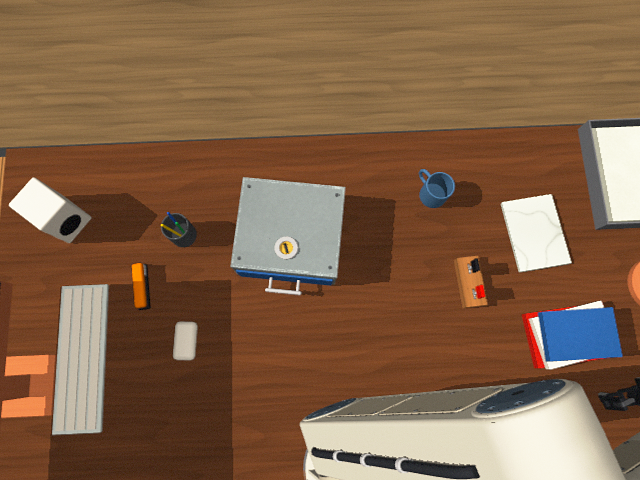

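View pics/scene0.png

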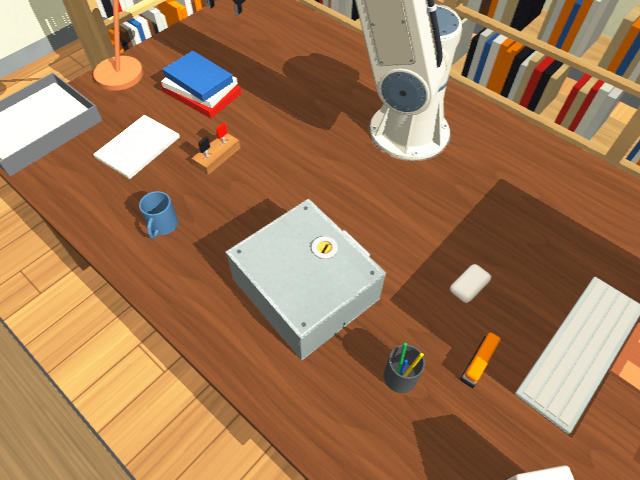

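The top view shows the stand at about (470,282), with the red key at (480,292) and the black one at (474,266). The lock is at (287,247). In the scene view the lock is at (323,247) and the red key at (222,130). Next I'll measure these.

Run:
```python
from h import *
np.set_printoptions(precision=4,suppress=True)
T=np.load('top0.npz');S=np.load('scene0.npz')
def rect(pts):
    (c,s,a)=cv2.minAreaRect(pts.astype(np.float32)); return np.array(c),np.array(s),a
for n,D,kb,lb in(('top',T,(250,315,445,500),(230,265,268,306)),('scene',S,(115,175,185,245),(230,265,305,342))):
    p,d,X=D['p'].astype(int),D['d'],D['X']
    r,g,b=p[...,0],p[...,1],p[...,2]
    def box(bb):
        m=np.zeros(d.shape,bool);m[bb[0]:bb[1],bb[2]:bb[3]]=1;return m&(d>0)
    B=box(kb)
    red=B&(r>120)&(g<60)&(b<60)&(X[...,2]>.03); blk=B&(r<60)&(g<60)&(b<60)&(X[...,2]>.04)
    for nm,k in(('red',red),('blk',blk)):
        P=X[k]; print(n,nm,k.sum(),'mean',P.mean(0),'zmax',P[:,2].max())
        tp=P[P[:,2]>P[:,2].max()-.006]; print('  top',len(tp),tp.mean(0),rect(tp[:,:2]))
    st=B&(X[...,2]>.026)&(X[...,2]<.037)&(r>100)&(g>50)
    print(n,'stand',rect(X[st][:,:2]))
    sf=(X[...,2]>.124)&(X[...,2]<.134)&(d>0)&(abs(X[...,0]-.6)<.3)&(abs(X[...,1]-.15)<.3)&(abs(r-b)<40)
    lab,cc=cv2.connectedComponents(sf.astype(np.uint8)); 
    big=np.argmax([ (cc==i).sum() for i in range(1,lab)])+1
    print(n,'safe',rect(X[cc==big][:,:2]),np.median(X[cc==big][:,2]))
    L=box(lb); br=L&(r-b>60)&(r>120); print(n,'brass',br.sum(),X[br].mean(0),rect(X[br][:,:2]))
    dk=L&(r<90)&(g<80)&cv2.morphologyEx(br.astype(np.uint8),cv2.MORPH_CLOSE,np.ones((7,7))).astype(bool)
    # intersect rays with z=.13
    m=optics.camera_model(n);R=np.array(m['R']);C=-R.T@np.array(m['t'])
    def plane(k,z):
        v,u=np.nonzero(k);rr=np.stack([(u-m['cx'])/m['fx'],(v-m['cy'])/m['fy'],np.ones(len(u))],-1)@R
        return (C+rr*((z-C[2])/rr[:,2])[:,None])[:,:2]
    if dk.sum()>4:
        P=plane(dk,.13);c=P.mean(0);w,V=np.linalg.eigh(np.cov((P-c).T));print('  dark',len(P),c,np.degrees(np.arctan2(V[1,1],V[0,1])),w**.5)
    co=L&(X[...,2]>.133); print('  collar',co.sum(),rect(X[co][:,:2]))
    print('  brass plane',cv2.minEnclosingCircle(plane(br,.13).astype(np.float32)))
a=cv2.resize(T['p'][225:270,262:312],None,fx=8,fy=8,interpolation=cv2.INTER_CUBIC)
b=cv2.resize(S['p'][225:270,298:348],None,fx=8,fy=8,interpolation=cv2.INTER_CUBIC)
cv2.imwrite('pics/lock.png',np.hstack([a,b])[:,:,::-1])
```

```text
top red 95 mean [ 0.4444 -0.3668  0.0872] zmax 0.10432379834443896
  top 18 [ 0.4453 -0.3662  0.1001] (array([ 0.4441, -0.3665]), array([0.0275, 0.0086]), 3.829953908920288)
top blk 76 mean [ 0.5157 -0.3604  0.0899] zmax 0.10241372033927985
  top 30 [ 0.5164 -0.3619  0.0987] (array([ 0.5161, -0.3618]), array([0.0301, 0.0088]), 2.828706979751587)
top stand (array([ 0.482 , -0.3653]), array([0.1406, 0.063 ]), 4.316877365112305)
top safe (array([0.6375, 0.1395]), array([0.281 , 0.2524]), 81.5501937866211) 0.129845313430463
top brass 117 [0.5789 0.1464 0.1284] (array([0.5783, 0.1466]), array([0.0319, 0.0346]), 87.88703155517578)
  dark 15 [0.5765 0.147 ] -165.39933819883404 [0.0013 0.0074]
  collar 368 (array([0.5784, 0.1454]), array([0.098 , 0.0922]), 87.63409423828125)
  brass plane ((0.578490138053894, 0.14649935066699982), 0.01764395646750927)
scene red 117 mean [ 0.4462 -0.3638  0.082 ] zmax 0.10228881037354082
  top 18 [ 0.4487 -0.3649  0.0985] (array([ 0.4475, -0.3648]), array([0.03  , 0.0102]), 5.728010177612305)
scene blk 112 mean [ 0.5177 -0.358   0.0821] zmax 0.10015144975112397
  top 25 [ 0.519  -0.3588  0.097 ] (array([ 0.518 , -0.3594]), array([0.0322, 0.0088]), 7.350414752960205)
scene stand (array([ 0.4791, -0.3637]), array([0.1443, 0.0648]), 3.994929075241089)
scene safe (array([0.6344, 0.1396]), array([0.2839, 0.2525]), 81.78768920898438) 0.12990898153511904
scene brass 134 [0.5729 0.1471 0.1295] (array([0.5724, 0.1494]), array([0.032 , 0.0379]), 8.083047866821289)
  dark 12 [0.5769 0.151 ] -163.85042380538317 [0.001  0.0071]
  collar 338 (array([0.5757, 0.1463]), array([0.0977, 0.0837]), 40.29745864868164)
  brass plane ((0.5739158987998962, 0.14793908596038818), 0.017903320491313934)
```

View pics/lock.png

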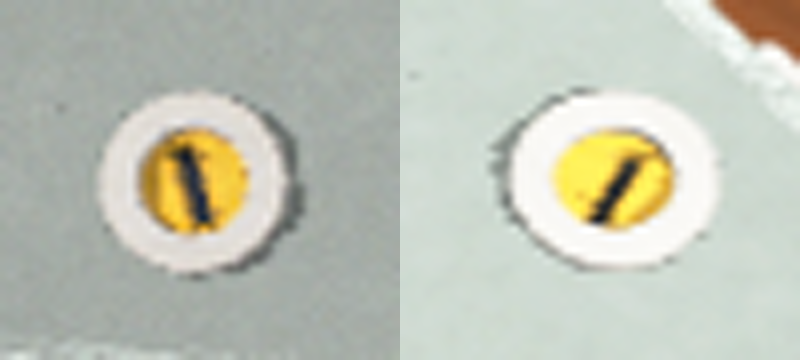

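Both views put the keyway about 15° anticlockwise of world x, which is about 0.42 rad from the safe's x. The lock is near (0.5765, 0.147), the red key near (0.4455, -0.366), and the key's x axis at about 4°.

```bash
cat >> h.py <<'E'
def plan(x,y,z,yaw):
    """tool-y yaw in deg; prints twist and shift shares (shift in axes after the twist)"""
    o=ctrl.get_obs();R=o['eef_rot'];a=np.degrees(np.arctan2(R[1,1],R[0,1]))
    tw=((a-yaw+180)%360-180)/180
    s,c=np.sin(np.radians(yaw)),np.cos(np.radians(yaw))
    e=np.array([x,y,z])-o['ee_pos']
    print('t %.1f pos'%o['t'],o['ee_pos'].round(4),'yaw %.2f'%a,'F',o['force'].round(1),'M',o['wrist_torque'].round(2),'w %.3f'%o['gripper_width'],'tilt',R[2].round(4))
    print('twist %.4f  shift tx %.4f ty %.4f tz %.4f'%(tw,-e[2]/.25,(e[0]*c+e[1]*s)/.25,(e[0]*s-e[1]*c)/.25))
E
python3 -c "
from h import *
plan(.4455,-.366,.19,-86)"
```

```text
t 0.1 pos [ 0.1904 -0.5948  0.2386] yaw -72.25 F [ 0.2 -0.3  0. ] M [-0.09 -0.01  0.02] w 1.006 tilt [-1.     -0.0013 -0.    ]
twist 0.0764  shift tx 0.1945 ty -0.8419 tz -1.0816
```

Call:
drive_tool(commands=[1, 0, 0, 0, 0.0382, 1, 0, 0, 0, 0.0382, 1, 0.0195, -0.0842, -0.1082, 0, 1, 0.0195, -0.0842, -0.1082, 0, 1, 0.0195, -0.0842, -0.1082, 0, 1, 0.0195, -0.0842, -0.1082, 0, 1, 0.0195, -0.0842, -0.1082, 0, 1, 0.0195, -0.0842, -0.1082, 0, 1, 0.0195, -0.0842, -0.1082, 0, 1, 0.0195, -0.0842, -0.1082, 0, 1, 0.0195, -0.0842, -0.1082, 0, 1, 0.0195, -0.0842, -0.1082, 0])

```text
t: 1.3
ee_pos: [0.4465, -0.3652, 0.1901]
eef_rot: [[-0.0, 0.07, -0.998], [0.0, -0.998, -0.07], [-1.0, -0.0, 0.0]]
force: [0.2, -0.5, 0.4]
gripper_width: 1.004
```

Call:
drive_tool(commands=[1, 0, 0, 0, 0, 1, 0, 0, 0, 0])

```text
t: 1.5
ee_pos: [0.4458, -0.3658, 0.1901]
eef_rot: [[-0.001, 0.072, -0.997], [0.0, -0.997, -0.072], [-1.0, -0.0, 0.001]]
force: [-0.2, -0.2, -0.2]
gripper_width: 0.999
```

```bash
python3 -c "
from h import *
plan(.4455,-.366,.067,-86)"
```

```text
t 1.5 pos [ 0.4458 -0.3658  0.1901] yaw -85.89 F [-0.2 -0.2 -0.2] M [ 0.01  0.02 -0.02] w 0.999 tilt [-1.e+00 -4.e-04  8.e-04]
twist 0.0006  shift tx 0.4926 ty 0.0006 tz 0.0014
```

Call:
drive_tool(commands=[1, 0.0821, 0, 0, 0, 1, 0.0821, 0, 0, 0, 1, 0.0821, 0, 0, 0, 1, 0.0821, 0, 0, 0, 1, 0.0821, 0, 0, 0, 1, 0.0821, 0, 0, 0, 1, 0, 0, 0, 0])

```text
t: 2.2
ee_pos: [0.4433, -0.3661, 0.0651]
eef_rot: [[-0.004, 0.068, -0.998], [0.003, -0.998, -0.068], [-1.0, -0.003, 0.003]]
force: [-1.2, 0.2, 0.4]
gripper_width: 1.003
```

Call:
drive_tool(commands=[-1, 0, 0, 0, 0, -1, 0, 0, 0, 0, -1, 0, 0, 0, 0, -1, 0, 0, 0, 0, -1, 0, 0, 0, 0, -1, 0, 0, 0, 0, -1, 0, 0, 0, 0, -1, 0, 0, 0, 0])

```text
t: 3.0
ee_pos: [0.446, -0.3666, 0.068]
eef_rot: [[0.001, 0.07, -0.998], [-0.001, -0.998, -0.07], [-1.0, 0.001, -0.001]]
force: [-0.4, -0.9, 5.8]
gripper_width: 0.109
```

```bash
python3 -c "
from h import *
plan(.4455,-.366,.22,-86)"
```

```text
t 3.0 pos [ 0.446  -0.3666  0.068 ] yaw -85.99 F [-0.4 -0.9  5.8] M [ 0.08  0.21 -0.02] w 0.109 tilt [-1.e+00  6.e-04 -5.e-04]
twist 0.0001  shift tx -0.6082 ty -0.0027 tz 0.0018
```

Call:
drive_tool(commands=[-1, -0.02, 0, 0, 0, -1, -0.04, 0, 0, 0, -1, -0.06, 0, 0, 0, -1, -0.07, 0, 0, 0, -1, -0.08, 0, 0, 0, -1, -0.08, 0, 0, 0, -1, -0.08, 0, 0, 0, -1, -0.08, 0, 0, 0, -1, -0.06, 0, 0, 0, -1, -0.04, 0, 0, 0, -1, 0, 0, 0, 0, -1, 0, 0, 0, 0])

```text
t: 4.2
ee_pos: [0.4455, -0.3662, 0.2199]
eef_rot: [[-0.0, 0.07, -0.998], [0.0, -0.998, -0.07], [-1.0, -0.0, 0.0]]
force: [-0.3, 0.1, -0.5]
gripper_width: 0.112
```

```bash
python3 -c "
from h import *
plan(.5765,.147,.235,-75)
p,d,X=grab('scene')
cv2.imwrite('pics/held.png',cv2.resize(p[40:200,140:340],None,fx=4,fy=3.75)[:,:,::-1])
"
```

```text
t 4.2 pos [ 0.4455 -0.3662  0.2199] yaw -86.00 F [-0.3  0.1 -0.5] M [ 0.01 -0.02 -0.01] w 0.112 tilt [-1.e+00 -1.e-04  0.e+00]
twist -0.0611  shift tx -0.0606 ty -1.8473 tz -1.0374
```

View pics/held.png

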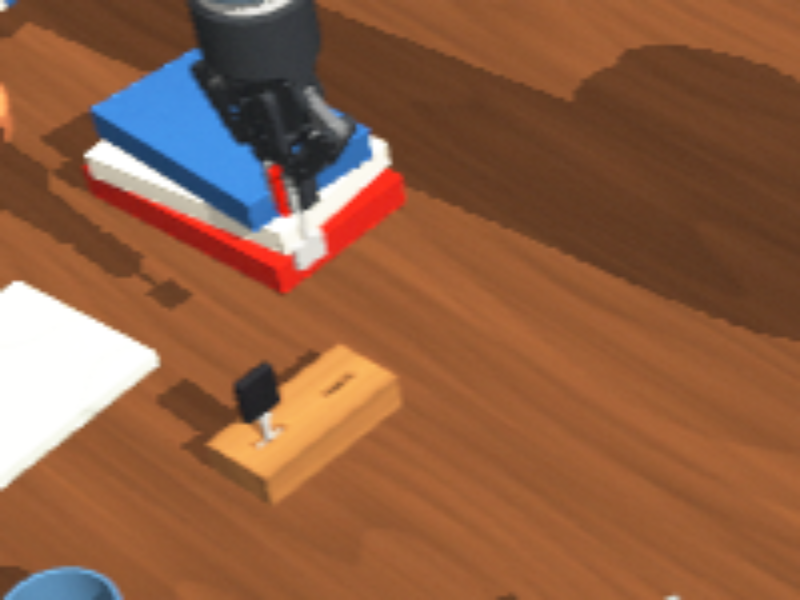

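The picture shows the red key held in the gripper, the empty slot, and the black key still in place. I'm carrying it to the lock.

Call:
drive_tool(commands=[-1, 0, 0, 0, -0.0306, -1, 0, 0, 0, -0.0305, -1, -0.003, -0.0924, -0.0519, 0, -1, -0.003, -0.0924, -0.0519, 0, -1, -0.003, -0.0924, -0.0519, 0, -1, -0.003, -0.0924, -0.0519, 0, -1, -0.003, -0.0924, -0.0519, 0, -1, -0.003, -0.0924, -0.0519, 0, -1, -0.003, -0.0924, -0.0519, 0, -1, -0.003, -0.0924, -0.0519, 0, -1, -0.003, -0.0924, -0.0519, 0, -1, -0.003, -0.0924, -0.0519, 0])

```text
t: 5.45
ee_pos: [0.5109, -0.1085, 0.2264]
eef_rot: [[-0.002, 0.259, -0.966], [0.0, -0.966, -0.259], [-1.0, -0.001, 0.002]]
force: [0.4, 0.3, -1.0]
gripper_width: 0.109
```

Call:
drive_tool(commands=[-1, -0.003, -0.0924, -0.0519, 0, -1, -0.003, -0.0924, -0.0519, 0, -1, -0.003, -0.0924, -0.0519, 0, -1, -0.003, -0.0924, -0.0519, 0, -1, -0.003, -0.0924, -0.0519, 0, -1, -0.003, -0.0924, -0.0519, 0, -1, -0.003, -0.0924, -0.0519, 0, -1, -0.003, -0.0924, -0.0519, 0, -1, -0.003, -0.0924, -0.0519, 0, -1, -0.003, -0.0924, -0.0519, 0, -1, 0, 0, 0, 0, -1, 0, 0, 0, 0])

```text
t: 6.65
ee_pos: [0.5762, 0.1471, 0.2338]
eef_rot: [[-0.002, 0.26, -0.966], [-0.001, -0.966, -0.26], [-1.0, 0.0, 0.002]]
force: [-0.4, -0.3, -0.8]
gripper_width: 0.11
```

Run:
```python
from h import *
plan(.5765,.147,.205,-75)
ims=[]
for n in('scene','top'):
    p,d,X=grab(n)
    # predicted tip/axis pixel
    m=optics.camera_model(n);o=ctrl.get_obs()
    for nm,P in(('tip',o['ee_pos']+[0,0,-.061]),('lock',np.array([.5765,.147,.13]))):
        c=np.array(m['R'])@P+m['t'];print(n,nm,m['fx']*c[0]/c[2]+m['cx'],m['fy']*c[1]/c[2]+m['cy'])
    cr=p[165:285,260:380] if n=='scene' else p[190:310,230:350]
    ims.append(cv2.resize(cr,(400,400),interpolation=cv2.INTER_CUBIC))
cv2.imwrite('pics/over.png',np.hstack(ims)[:,:,::-1])
```

```text
t 6.7 pos [0.5762 0.1471 0.2338] yaw -74.93 F [-0.4 -0.3 -0.8] M [-0.04  0.03  0.  ] w 0.110 tilt [-1.0e+00  2.0e-04  2.1e-03]
twist 0.0004  shift tx 0.1150 ty 0.0009 tz -0.0011
scene tip 323.37893348100295 237.1717006893601
scene lock 323.07699636539195 247.69126784374336
top tip 285.34417328498046 244.38091288390436
top lock 285.86545297215815 247.9381735028401
```

View pics/over.png

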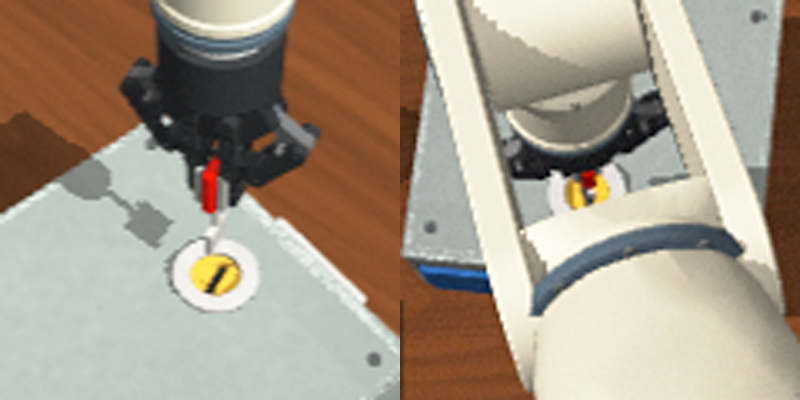

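The key hangs over the collar: its tip is at about (213,242) in the left crop, and the keyway is at (216,275). Next I'll lower it until it's almost touching.

Call:
drive_tool(commands=[-1, 0.03, 0, 0, 0, -1, 0.04, 0, 0, 0, -1, 0.035, 0, 0, 0, -1, 0.025, 0, 0, 0, -1, 0.015, 0, 0, 0, -1, 0, 0, 0, 0, -1, 0, 0, 0, 0])

```text
t: 7.45
ee_pos: [0.5769, 0.1471, 0.1987]
eef_rot: [[0.0, 0.259, -0.966], [0.0, -0.966, -0.259], [-1.0, 0.0, -0.0]]
force: [0.3, -0.3, -0.4]
gripper_width: 0.107
```

Call:
drive_tool(commands=[-1, 0.004, 0, 0, 0, -1, 0.004, 0, 0, 0, -1, 0.004, 0, 0, 0, -1, 0.004, 0, 0, 0, -1, 0.004, 0, 0, 0, -1, 0.004, 0, 0, 0])

```text
t: 8.05
ee_pos: [0.5768, 0.147, 0.1925]
eef_rot: [[-0.0, 0.259, -0.966], [0.0, -0.966, -0.259], [-1.0, -0.0, 0.0]]
force: [0.7, 0.0, -0.4]
gripper_width: 0.114
```

Call:
drive_tool(commands=[-1, 0, 0, 0, 0, -1, 0, 0, 0, 0])

```text
t: 8.25
ee_pos: [0.5768, 0.147, 0.1926]
eef_rot: [[-0.0, 0.259, -0.966], [0.0, -0.966, -0.259], [-1.0, -0.0, 0.0]]
force: [0.6, 0.1, -1.0]
gripper_width: 0.11
```

Call:
drive_tool(commands=[-1, 0.002, 0, 0, 0, -1, 0.002, 0, 0, 0, -1, 0, 0, 0, 0])

```text
t: 8.55
ee_pos: [0.577, 0.147, 0.1919]
eef_rot: [[0.0, 0.259, -0.966], [0.0, -0.966, -0.259], [-1.0, 0.0, -0.0]]
force: [-0.6, 0.1, 2.5]
gripper_width: 0.111
```

Call:
drive_tool(commands=[-1, 0.002, 0, 0, 0, -1, 0.002, 0, 0, 0, -1, 0, 0, 0, 0])

```text
t: 8.85
ee_pos: [0.5771, 0.1471, 0.1917]
eef_rot: [[0.001, 0.259, -0.966], [0.0, -0.966, -0.259], [-1.0, 0.0, -0.001]]
force: [-2.1, -0.8, 8.9]
gripper_width: 0.11
```

Call:
drive_tool(commands=[-1, 0.002, 0, 0, 0, -1, 0, 0, 0, 0])

```text
t: 9.05
ee_pos: [0.5772, 0.1471, 0.1916]
eef_rot: [[0.001, 0.259, -0.966], [0.0, -0.966, -0.259], [-1.0, 0.0, -0.001]]
force: [-2.1, -1.0, 11.9]
gripper_width: 0.11
```

Call:
drive_tool(commands=[-1, -0.002, 0.002, 0, 0, -1, 0, 0.002, 0, 0, -1, 0, 0.002, 0, 0, -1, 0, 0, 0, 0])

```text
t: 9.45
ee_pos: [0.5773, 0.1465, 0.1918]
eef_rot: [[0.0, 0.258, -0.966], [0.002, -0.966, -0.258], [-1.0, -0.002, -0.001]]
force: [-2.5, 3.4, 10.2]
gripper_width: 0.107
```

Call:
drive_tool(commands=[-1, 0, -0.002, 0, 0, -1, 0, -0.002, 0, 0, -1, 0, -0.002, 0, 0, -1, 0, -0.002, 0, 0, -1, 0, -0.002, 0, 0, -1, 0, -0.002, 0, 0])

```text
t: 10.05
ee_pos: [0.5769, 0.1477, 0.1917]
eef_rot: [[0.001, 0.259, -0.966], [-0.001, -0.966, -0.259], [-1.0, 0.002, -0.001]]
force: [-0.9, -5.2, 8.8]
gripper_width: 0.11
```

Call:
drive_tool(commands=[-1, -0.01, 0, 0, 0, -1, 0, 0, 0, 0, -1, 0.01, 0, 0, 0, -1, 0, 0, 0, 0])

```text
t: 10.45
ee_pos: [0.5767, 0.1486, 0.1902]
eef_rot: [[0.0, 0.259, -0.966], [0.0, -0.966, -0.259], [-1.0, -0.0, -0.0]]
force: [2.0, -0.3, -1.3]
gripper_width: 0.11
```

Call:
drive_tool(commands=[-1, -0.01, 0, 0, 0, -1, 0, 0.003, 0, 0, -1, 0.01, 0, 0, 0, -1, 0, 0, 0, 0])

```text
t: 10.85
ee_pos: [0.5768, 0.148, 0.1908]
eef_rot: [[0.001, 0.259, -0.966], [0.001, -0.966, -0.259], [-1.0, -0.001, -0.001]]
force: [1.6, 2.1, 0.6]
gripper_width: 0.109
```

Call:
drive_tool(commands=[-1, -0.01, 0, 0, 0, -1, 0, 0.006, 0, 0, -1, 0.01, 0, 0, 0, -1, 0, 0, 0, 0])

```text
t: 11.25
ee_pos: [0.5773, 0.1461, 0.1918]
eef_rot: [[0.001, 0.259, -0.966], [-0.0, -0.966, -0.259], [-1.0, 0.0, -0.001]]
force: [-2.5, -1.4, 10.7]
gripper_width: 0.112
```

Call:
drive_tool(commands=[-1, -0.01, 0, 0, 0, -1, 0, 0.003, 0, 0, -1, 0.01, 0, 0, 0, -1, 0, 0, 0, 0])

```text
t: 11.65
ee_pos: [0.5776, 0.1455, 0.1918]
eef_rot: [[0.001, 0.259, -0.966], [0.0, -0.966, -0.259], [-1.0, 0.0, -0.001]]
force: [-2.9, -1.0, 13.4]
gripper_width: 0.112
```

It dropped in at (0.5767, 0.1486). I'll go back there and push further, gently.

Call:
drive_tool(commands=[-1, -0.01, 0, 0, 0, -1, 0, -0.013, 0, 0, -1, 0.01, 0, 0, 0, -1, 0, 0, 0, 0])

```text
t: 12.05
ee_pos: [0.5765, 0.149, 0.19]
eef_rot: [[0.0, 0.259, -0.966], [0.0, -0.966, -0.259], [-1.0, -0.0, -0.0]]
force: [2.5, 1.1, -2.4]
gripper_width: 0.108
```

Call:
drive_tool(commands=[-1, 0.004, 0, 0, 0, -1, 0.004, 0, 0, 0, -1, 0, 0, 0, 0])

```text
t: 12.35
ee_pos: [0.5766, 0.1487, 0.1885]
eef_rot: [[0.0, 0.259, -0.966], [0.0, -0.966, -0.259], [-1.0, 0.0, -0.0]]
force: [1.8, 1.1, -2.1]
gripper_width: 0.11
```

Call:
drive_tool(commands=[-1, 0.005, 0, -0.0012, 0, -1, 0.005, 0, 0, 0, -1, 0.005, 0, 0, 0, -1, 0, 0, 0, 0])

```text
t: 12.75
ee_pos: [0.5767, 0.1488, 0.1847]
eef_rot: [[-0.0, 0.259, -0.966], [-0.0, -0.966, -0.259], [-1.0, 0.0, 0.0]]
force: [1.6, 0.8, -0.2]
gripper_width: 0.113
```

Call:
drive_tool(commands=[-1, 0.005, 0, 0, 0, -1, 0.005, 0, 0, 0, -1, 0.005, 0, 0, 0, -1, 0, 0, 0, 0])

```text
t: 13.15
ee_pos: [0.5767, 0.1488, 0.181]
eef_rot: [[0.0, 0.259, -0.966], [0.0, -0.966, -0.259], [-1.0, -0.0, -0.0]]
force: [2.8, 0.6, -1.5]
gripper_width: 0.108
```

```bash
python3 -c "
from h import *
plan(.5766,.1487,.160,-75)"
```

```text
t 13.2 pos [0.5767 0.1488 0.181 ] yaw -75.00 F [ 2.8  0.6 -1.5] M [ 0.16 -0.52  0.01] w 0.108 tilt [-1. -0. -0.]
twist -0.0000  shift tx 0.0839 ty 0.0003 tz 0.0004
```

Call:
drive_tool(commands=[-1, 0.006, 0, -0.0016, 0, -1, 0.006, 0, 0, 0, -1, 0.006, 0, 0, 0, -1, 0, 0, 0, 0])

```text
t: 13.55
ee_pos: [0.5768, 0.1488, 0.1763]
eef_rot: [[-0.001, 0.259, -0.966], [-0.0, -0.966, -0.259], [-1.0, 0.0, 0.001]]
force: [2.1, 0.4, -1.7]
gripper_width: 0.112
```

Call:
drive_tool(commands=[-1, 0.006, 0, 0, 0, -1, 0.006, 0, 0, 0, -1, 0.006, 0, 0, 0, -1, 0, 0, 0, 0])

```text
t: 13.95
ee_pos: [0.5768, 0.1488, 0.1718]
eef_rot: [[-0.0, 0.259, -0.966], [-0.0, -0.966, -0.259], [-1.0, -0.0, 0.0]]
force: [0.9, 0.7, -0.9]
gripper_width: 0.111
```

Call:
drive_tool(commands=[-1, 0.006, 0, 0, 0, -1, 0.006, 0, 0, 0, -1, 0.006, 0, 0, 0, -1, 0, 0, 0, 0])

```text
t: 14.35
ee_pos: [0.5769, 0.1489, 0.1673]
eef_rot: [[-0.0, 0.259, -0.966], [-0.0, -0.966, -0.259], [-1.0, -0.0, 0.0]]
force: [0.5, 0.4, -1.3]
gripper_width: 0.113
```

Call:
drive_tool(commands=[-1, 0.006, 0, 0, 0, -1, 0.006, 0, 0, 0, -1, 0, 0, 0, 0])

```text
t: 14.65
ee_pos: [0.5769, 0.1489, 0.1644]
eef_rot: [[-0.0, 0.259, -0.966], [-0.0, -0.966, -0.259], [-1.0, -0.0, 0.0]]
force: [-0.6, 0.1, -0.8]
gripper_width: 0.107
```

Call:
drive_tool(commands=[-1, 0.005, 0, 0, 0, -1, 0.005, 0, 0, 0, -1, 0, 0, 0, 0])

```text
t: 14.95
ee_pos: [0.5769, 0.1488, 0.1619]
eef_rot: [[-0.0, 0.259, -0.966], [-0.0, -0.966, -0.259], [-1.0, 0.0, 0.0]]
force: [0.4, -0.5, 0.0]
gripper_width: 0.109
```

Call:
drive_tool(commands=[-1, 0.004, 0, 0, 0, -1, 0.004, 0, 0, 0, -1, 0, 0, 0, 0])

```text
t: 15.25
ee_pos: [0.5771, 0.1489, 0.1601]
eef_rot: [[0.0, 0.259, -0.966], [-0.0, -0.966, -0.259], [-1.0, 0.0, -0.0]]
force: [0.6, 0.3, -0.7]
gripper_width: 0.107
```

Call:
drive_tool(commands=[-1, 0.003, 0, 0, 0, -1, 0, 0, 0, 0])

```text
t: 15.45
ee_pos: [0.5772, 0.1489, 0.1599]
eef_rot: [[0.0, 0.259, -0.966], [0.0, -0.966, -0.259], [-1.0, 0.0, -0.0]]
force: [-1.6, -0.6, 5.0]
gripper_width: 0.114
```

The key is fully home: it went down 32 mm and there is 5 N of contact with the floor. Now I'll turn it clockwise.

Call:
drive_tool(commands=[-1, 0, 0, 0, 0.02, -1, 0, 0, 0, 0.02, -1, 0, 0, 0, 0.02, -1, 0, 0, 0, 0.02, -1, 0, 0, 0, 0])

```text
t: 15.95
ee_pos: [0.5775, 0.1489, 0.1599]
eef_rot: [[0.001, 0.01, -1.0], [0.0, -1.0, -0.01], [-1.0, -0.0, -0.001]]
force: [-0.6, -0.2, 3.6]
gripper_width: 0.113
```

```bash
python3 -c "
from h import *
plan(.5769,.1489,.160,-75)"
```

```text
t 15.9 pos [0.5775 0.1489 0.1599] yaw -89.45 F [-0.6 -0.2  3.6] M [-0.14  0.08  0.05] w 0.113 tilt [-1.0e+00 -1.0e-04 -1.1e-03]
twist -0.0803  shift tx -0.0003 ty -0.0007 tz 0.0023
```

Call:
drive_tool(commands=[-1, 0, 0, 0, 0.02, -1, 0, 0, 0, 0.02, -1, 0, 0, 0, 0.02, -1, 0, 0, 0, 0.02, -1, 0, 0, 0, 0])

```text
t: 16.45
ee_pos: [0.5775, 0.1486, 0.1599]
eef_rot: [[0.001, -0.238, -0.971], [-0.0, -0.971, 0.238], [-1.0, 0.0, -0.001]]
force: [-0.0, -2.6, 5.1]
gripper_width: 0.111
```

```bash
python3 -c "
from h import *
plan(.5769,.1489,.160,-75)"
```

```text
t 16.4 pos [0.5775 0.1486 0.1599] yaw -103.78 F [-0.  -2.6  5.1] M [-0.5   0.06 -0.  ] w 0.111 tilt [-1.e+00  2.e-04 -1.e-03]
twist -0.1599  shift tx -0.0004 ty -0.0017 tz 0.0018
```

Call:
drive_tool(commands=[-1, 0, 0, 0, 0.02, -1, 0, 0, 0, 0.02, -1, 0, 0, 0, 0.02, -1, 0, 0, 0, 0.02, -1, 0, 0, 0, 0])

```text
t: 16.95
ee_pos: [0.5774, 0.1484, 0.1599]
eef_rot: [[0.001, -0.472, -0.882], [-0.001, -0.882, 0.472], [-1.0, 0.0, -0.001]]
force: [-0.7, -2.6, 6.6]
gripper_width: 0.111
```

```bash
python3 -c "
from h import *
plan(.5769,.1489,.160,-75)
p,d,X=grab('scene','turn.png')"
```

```text
t 16.9 pos [0.5774 0.1484 0.1599] yaw -118.17 F [-0.7 -2.6  6.6] M [-0.71  0.12  0.04] w 0.111 tilt [-1.0e+00  4.0e-04 -1.1e-03]
twist -0.2398  shift tx -0.0004 ty -0.0026 tz 0.0013
```

View pics/turn.png

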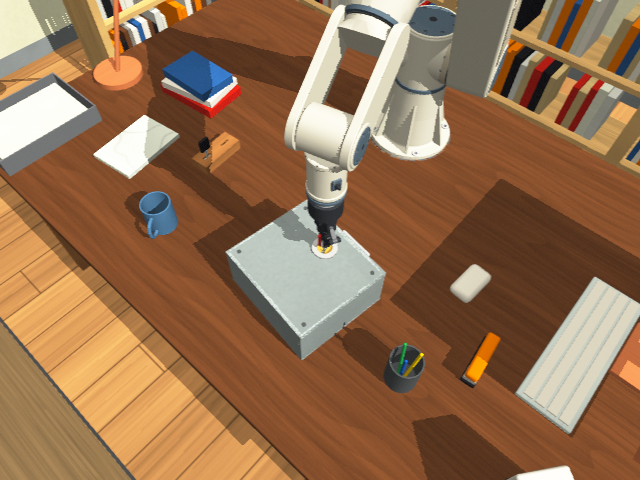

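The handle at about (352,240) hasn't moved, so the drawer is still shut. The key has turned 43°, and I'll keep going.

Call:
drive_tool(commands=[-1, 0, 0, 0, 0.02, -1, 0, 0, 0, 0.02, -1, 0, 0, 0, 0.015, -1, 0, 0, 0, 0, -1, 0, 0, 0, 0, -1, 0, 0, 0, 0, -1, 0, 0, 0, 0])

```text
t: 17.7
ee_pos: [0.5773, 0.1482, 0.1599]
eef_rot: [[0.001, -0.615, -0.789], [-0.001, -0.789, 0.615], [-1.0, 0.0, -0.001]]
force: [-0.7, -4.3, 6.2]
gripper_width: 0.112
```

```bash
python3 -c "
from h import *
plan(.5769,.1489,.160,-75)
p,d,X=grab('scene')
cv2.imwrite('pics/turn2.png',cv2.resize(p[180:360,210:410],None,fx=3,fy=3)[:,:,::-1])"
```

```text
t 17.7 pos [0.5773 0.1482 0.1599] yaw -127.95 F [-0.7 -4.3  6.2] M [-0.86  0.11  0.02] w 0.112 tilt [-1.0e+00  5.0e-04 -1.1e-03]
twist -0.2942  shift tx -0.0004 ty -0.0031 tz 0.0009
```

View pics/turn2.png

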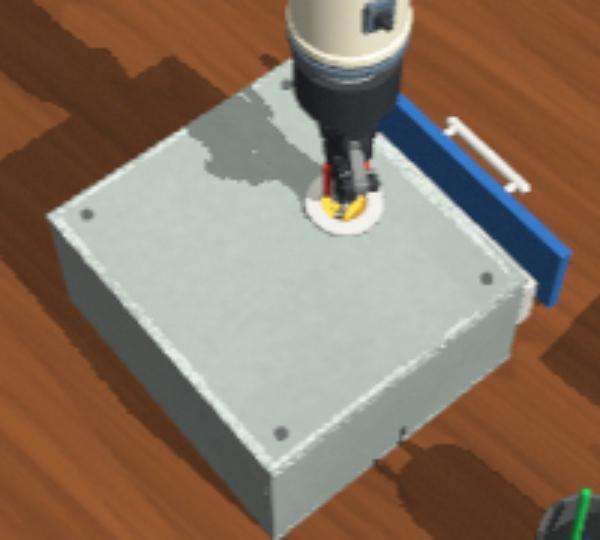

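The drawer is open, with its blue front and handle standing out at (520,200) in the crop. Now I'll relax the side load, let go of the key and back off upwards.

Call:
drive_tool(commands=[-1, -0.002, 0.002, -0.0015, 0, -1, 0, 0, 0, 0, 1, 0, 0, 0, 0, 1, 0, 0, 0, 0, 1, 0, 0, 0, 0, 1, 0, 0, 0, 0, 1, 0, 0, 0, 0, 1, 0, 0, 0, 0, 1, 0, 0, 0, 0])

```text
t: 18.65
ee_pos: [0.577, 0.1483, 0.1599]
eef_rot: [[0.0, -0.617, -0.787], [0.0, -0.787, 0.617], [-1.0, -0.0, 0.0]]
force: [-0.7, 0.4, 0.9]
gripper_width: 0.999
```

Call:
drive_tool(commands=[1, -0.02, 0, 0, 0, 1, -0.04, 0, 0, 0, 1, -0.08, 0, 0, 0, 1, -0.08, 0, 0, 0, 1, -0.08, 0, 0, 0, 1, -0.08, 0, 0, 0, 1, -0.08, 0, 0, 0, 1, -0.04, 0, 0, 0, 1, 0, 0, 0, 0, 1, 0, 0, 0, 0])

```text
t: 19.65
ee_pos: [0.5768, 0.1482, 0.2845]
eef_rot: [[-0.0, -0.617, -0.787], [-0.0, -0.787, 0.617], [-1.0, 0.0, 0.0]]
force: [-0.0, 0.5, 0.6]
gripper_width: 1.003
```

```bash
python3 -c "
from h import *
plan(.5769,.1489,.160,-75)
p,d,X=grab('scene')
r,g,b=[p[...,i].astype(int) for i in range(3)]
k=np.zeros(d.shape,bool);k[200:270,290:360]=1;k&=(r>110)&(g<70)&(b<70)&(d>0);print(k.sum(),X[k].mean(0),X[k][:,2].max())
k=(b-r>60)&(d>0)&(abs(X[...,2]-.1)<.06)&(abs(X[...,1]-.15)<.25)&(X[...,0]<.53)&(X[...,0]>.4);print('drawer front pts',k.sum(),X[k].mean(0))
cv2.imwrite('pics/end.png',cv2.resize(p[100:400,100:500],None,fx=2,fy=2)[:,:,::-1])"
```

```text
t 19.6 pos [0.5768 0.1482 0.2845] yaw -128.10 F [-0.   0.5  0.6] M [ 0.02 -0.01  0.  ] w 1.003 tilt [-1.e+00  2.e-04  2.e-04]
twist -0.2950  shift tx 0.4981 ty -0.0026 tz -0.0013
163 [0.5741378  0.14679306 0.17144568] 0.19322721613973523
drawer front pts 423 [0.46013521 0.20159832 0.08651523]
```

View pics/end.png

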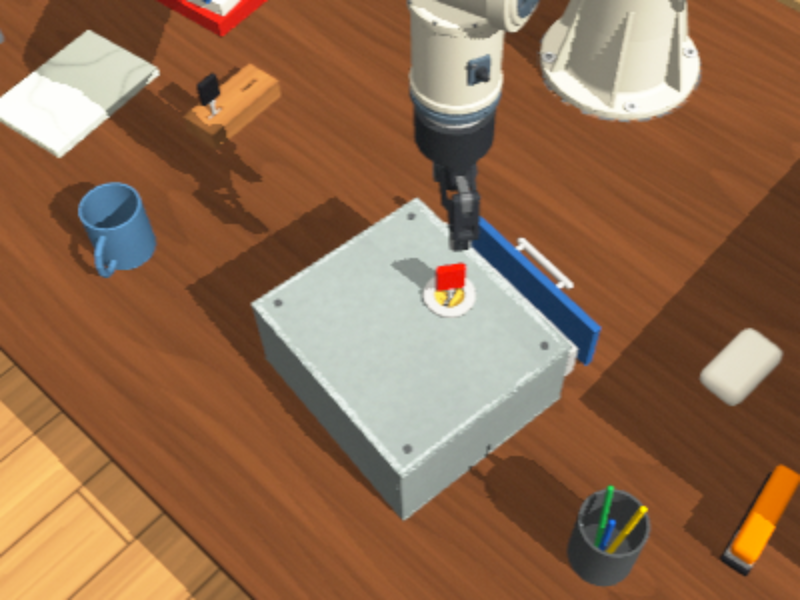

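The red key stands upright in the lock at (450,280), with the gripper clear above it. The drawer is open, and the black key and the other things on the desk are where they were.

```bash
python3 -c "
from station import hand_in
print(hand_in())"
```

```text
the job is handed in; nothing more can be done
None
```

The red key is in the lock and released, the blue drawer is open, and I handed the job in at about 20 s of the 72 s allowed. `hand_in` reports no verdict.

- **Insertion:** I felt for the keyway with light touches at (0.577, 0.149). The key then went down the full 32 mm and stood on the lock floor with about 5 N.
- **Force:** The highest force I read was about 13 N, but I only read it at the end of each move, so a brief higher peak would not show.
- **Turn:** I turned the key about 53° clockwise. The drawer was still shut at 43° and had sprung open by 53°.
- **Last checks:** The red head's visible centre is at z = 0.171, against 0.170 expected for fully home, and the key stands upright. The gripper is fully open about 125 mm above where it let go, and the wrist force is about zero. I judged the drawer open by eye rather than measuring its travel.
- **Other objects:** In the last picture the black key, mug, mouse, stapler and pen pot look unmoved.
- **Disagreement:** The two cameras placed the lock up to about 4 mm apart. The first touch, midway between them, landed on the plate about 1.5 mm off, and the touch search corrected that.

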